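Turn the oral-care display until the electric toothbrush is at the front

TASK

Turn the round display on the counter until the electric toothbrush stands at the front, centred behind the stand's card holder, ready to show to the patient. Do it by pushing the turntable round at its scalloped rim with the fingertips, as many pushes as it takes; grip nothing and do not press hard. Do not touch, shift or lift the things that stand on the turntable or about the counter, and leave the display at rest with the hand clear of it.

Things in the scene. Friction and masses are not known exactly. Their poses are not given: they have to be found in the camera images.
- stand: Fixed white foot of the rotating display, round, 224 mm across, 18 mm high, on the counter under the turntable. Origin: centre of its underside, on the turntable's axis; z up. Its +x axis points to the FRONT of the display, where the card holder is; the front faces roughly away from the robot (up to 0.6 rad to either side).
- card_holder (a point): Middle of the card holder that marks the front: a low sloped white rest with a blank card, 110 mm wide, 29 mm high, standing out beyond the turntable's rim (178 to 216 mm from its axis) on a flat tongue 60 mm wide and 6 mm high that joins it to the foot. This point is 198 mm from the axis, 18 mm above the counter. Fixed.
- turntable_center (a point): Centre of the turntable's top face, on its axis, 54 mm above the counter; z up, x and y turn with it. White disc 310 mm across, 26 mm thick (underside 28 mm above the counter). Its rim has eight rounded grips, 58 mm wide, at 0, 45, 90 ... degrees from +x, and eight finger recesses between them at 22.5, 67.5 ... degrees. A hub on top, 48 mm across, carries small brush heads, 84 mm high in all.
- recess (a point): One of the eight equal finger recesses (the one 22.5 degrees counter-clockwise of the turntable's +x), a point on its floor, 130 mm from the axis, 41 mm above the counter (mid-thickness). It opens outward to the rim (155 mm from the axis), above and below; 45 mm wide at the floor, 53 mm half-way out, 65 mm at the rim. Its sides are the rounded ends (radius 12 mm) of the grips.
- turntable (a joint): Angle of the turntable, rad, 0 where it stood at the start (NOT the front), growing counter-clockwise seen from above. It turns either way without end, with light friction (about 0.5 N at the rim), and stops almost at once when no longer pushed.
- toothbrush_center (a point): The electric toothbrush: a tall slim white handle, 31 mm thick, two small buttons on a grey strip, bare steel pin at the top, upright in a round white charger 52 mm across; 192 mm high in all, the tallest thing on the display. Loose on the turntable about 65 mm from the axis, near the turntable's +x axis, buttons outward. This point is on its axis, half-way up (96 mm above its underside).
- mouthwash: Sample bottle of mouthwash, 48 mm across and 125 mm high, loose on the turntable about 65 mm from the axis. Origin: centre of its underside. To be left standing.
- tumbler: White rinsing cup, 56 mm across and 72 mm high, loose on the turntable about 65 mm from the axis. Origin: centre of its underside. To be left standing.
- floss: White floss dispenser, an upright drum 47 mm across and 17 mm thick, 48 mm high, loose on the turntable about 65 mm from the axis. Origin: centre of its underside. To be left standing.
- pen_cup: Dark pen cup with pens, 80 mm across and 150 mm high, loose on the counter at the left. Origin: centre of its underside. Leave alone.
- spray_bottle: White spray bottle, 72 mm across and 216 mm high, loose on the counter at the right. Origin: centre of its underside. Leave alone.
- jaw_model: Model of a lower jaw, 66 x 70 x 33 mm, loose on the counter at the near right. Origin: centre of its underside. Leave alone.
- face_mirror: White hand mirror lying flat, 124 mm across with a 105 mm handle towards its -x, 9 mm thick, loose on the counter at the near left. Origin: centre of the round part's underside. Leave alone.
Not all that is in view belongs to the job. Leave any red or yellow look-alike of the part that bears toothbrush_center alone. There is more than one size of the mouthwash; the job needs the middle-sized.

How it is judged:
By the outcome, as a careful person would: the job done as asked, in the order asked, and still so for the second after the job is handed in, with the robot touching nothing.
It also fails if it takes over 48 s, if anything falls off the work surface, if the arm or the gripper's body presses on something with over 40 N, if the wrist force passes 120 N, or if a joint passes its speed limit or range.

ROBOT

A 6-joint arm with a two-finger parallel gripper is mounted at the origin on the work surface. World frame = base frame: x ahead of the robot, y to its left, z up, the work surface at z = 0. Lengths are in m, angles in rad, forces in N, time in s.
With the tool pointing down it reaches from about 0.375 to 0.75 m from the base axis. Payload 9 kg.
Tool frame: the origin (TCP) lies on the mounting face of the last link; the fingertips stand 173 mm ahead of it and the grasp point (between the pads) lies 155 mm ahead of it; z points along the fingers, y is the line along which they close (so a half turn about z gives the same grasp; the last joint's range is limited). The gripper opens to 85 mm and grips with 20 to 120 N. Pads are 22 mm wide; open, the fingers measure 114 mm over their backs; the gripper's body (76 mm by 85 mm) begins 54 mm behind the grasp point. The pads swing forward as they close: fully open they stand 13 mm farther back than shut.
Start: joints at [-0.218, 0.104, 0.097, 1.564, 0, 1.353], TCP at [0.6, 0, 0.405] pointing down, gripper open.
Joint ranges: [-2.99, 2.99], [-0.84, 1.86], [-1.1, 1.16], [-1.84, 2.11], [-1.51, 1.56], [-3.14, 3.14]. Speed limits (rad/s): [2.22, 2.22, 2.57, 3.14, 3.14, 3.14].

INTERFACE

Orientations are given as a unit quaternion [w, x, y, z].
In Python, from plant import bot gives the robot as it stands.
- The arm moves only by the tool play_rows, never from a script. Its arguments are lists of equal length, an entry for each row: "delta_pos": the shift along the tool's x, y, z scaled (see below), a list of three; "angular": the turn, a rotation vector about the tool's x, y, z scaled (see below), a list of three; "claw": the gripper command: -1 is shut, 1 is fully open, values between are in proportion. A call has 1 to 8 rows; each row shifts and turns the commanded pose from where the row before left it, along the tool's axes as they then stand; what a row does not reach is not made up. The controller multiplies each number of a shift by 20 mm and each number of a turn by pi/2 rad. A row lasts 1/10 s, in which the tool goes at most 50 mm and 8.59 degrees, less where a joint would pass 70% of its speed; a pose out of reach is approached as far as the arm can. A call with a number of a shift or a turn outside -1 to 1 is refused whole. A call with a gripper value outside its range is refused whole. The fingers move at their own pace and stop on an object; "squeeze" is the grip in N (left out, the last holds). Time passes only in rows, so rows that do not move let the fingers close. It gives the time, the measured TCP pose, the force, the opening and the grip force at its end, in the units of the state.
- bot.get_state(): the state, without advancing time (a new reading comes with each control period).
- bot.grab_frame(name): name is "scene" or "side" or "wrist"; returns the picture (420x560x3 uint8, red, green, blue); there is no depth.
- bot.get_calibration(name): a dict with "K" (3x3 intrinsics, pixels), "k1" (the pictures are not rectified: a ray, as slopes to the right and down, at radius r is drawn at 1 + k1 r^2 times it, then the intrinsics apply), "position" and "orientation" of the camera in the world; the wrist camera has in their place "T_tool_cam" (4x4, takes a point from camera to tool coordinates, whose origin is the TCP and whose axes are the flange's). Camera axes: x right, y down, z forward; pixel columns grow to the right and rows downward; lengths in m; the calibration is good to about 2 mm. A picture is of the moment at which its call begins: read the wrist's pose just before it. get_calibration takes no time and is no camera call.
- bot.hand_in(): hands the job in; it is judged then, once.
The state is a dict: "clock": time; "qpos": joint angles; "joint_vel": joint speeds; "joint_torque": joint torques, N m; "position": TCP position; "tool_rot": TCP orientation; "contact_force": force on the tool from outside, world axes, zero at the start; "moment": the same for the moment, N m; "grip_width": finger opening in m; "grip_force": force on a finger pad.
Only numpy, scipy, OpenCV 4.12 (cv2) and the standard library are available. Lean on these libraries where they do the work, as an engineer would, in place of code of your own. Each camera call takes 0.05 s, during which the arm holds its last target. There are 200 camera calls.

## Working session

There is one attempt and no reset: what is moved stays moved. The work goes in short steps, Python scripts to look and compute and a tool call to move; the robot and the scene stay as the last step left them, time stands still between calls to the robot, and variables do not carry over. Pictures are saved under pics/ and viewed, at most 10 in all, crops included, and the job is handed in when it is done.

Besides the shell and the picture viewer there is one more tool, called after "Call:" as name(argument=value, ...), one argument or row to a line, values as JSON. play_rows: Moves the arm, as the interface text tells. Shifts and turns lie within -1 to 1; 1 stands for 20 mm of shift or pi/2 rad of turn. Its arguments: {"type":"object","properties":{"delta_pos":{"type":"array"},"angular":{"type":"array"},"claw":{"type":"array"},"squeeze":{"type":"number"}},"required":["delta_pos","angular","claw"]}

```bash
mkdir -p pics; ls; cat > h.py <<'E'
import numpy as np, cv2
from scipy.spatial.transform import Rotation as R
from plant import bot
def cam(n,st=None):
    c=bot.get_calibration(n); K=np.array(c["K"]);k1=c["k1"]
    if n=="wrist":
        st=st or bot.get_state(); q=st["tool_rot"]; T=np.eye(4);T[:3,:3]=R.from_quat([*q[1:],q[0]]).as_matrix();T[:3,3]=st["position"]
        M=T@np.array(c["T_tool_cam"])
    else:
        q=c["orientation"];M=np.eye(4);M[:3,:3]=R.from_quat([*q[1:],q[0]]).as_matrix();M[:3,3]=c["position"]
    return K,k1,M
def ray(C,uv):
    K,k1,M=C
    d=np.linalg.solve(K,[uv[0],uv[1],1.])[:2]; s=d.copy()
    for _ in range(20): s=d/(1+k1*(s@s))
    return M[:3,3],M[:3,:3]@np.array([*s,1.])
def onz(C,uv,z):
    o,d=ray(C,uv); return o+d*(z-o[2])/d[2]
def proj(C,p):
    K,k1,M=C; q=M[:3,:3].T@(np.array(p)-M[:3,3]); s=q[:2]/q[2]; s=s*(1+k1*(s@s)); return (K@[*s,1])[:2]
def snap(n,f):
    C=cam(n); im=bot.grab_frame(n); cv2.imwrite("pics/"+f,im[:,:,::-1]); return C,im
E
python3 -c "
from h import *
for n in ('scene','side','wrist'):
    C,im=snap(n,n+'0.png'); print(n,C[0].round(1).tolist(),C[1],C[2].round(3).tolist())
s=bot.get_state();print(s['tool_rot'],s['position'],s['clock'])
a=cv2.imread('pics/scene0.png')"
```

```text
pics
scene [[471.8, 0.0, 274.2], [0.0, 471.8, 209.0], [0.0, 0.0, 1.0]] 0.032954594001857886 [[0.238, 0.787, -0.569, 1.238], [0.971, -0.191, 0.143, -0.185], [0.004, -0.586, -0.81, 1.113], [0.0, 0.0, 0.0, 1.0]]
side [[409.7, 0.0, 276.8], [0.0, 409.7, 202.7], [0.0, 0.0, 1.0]] -0.06202952301140641 [[0.779, -0.474, 0.411, 0.01], [-0.627, -0.572, 0.529, -0.697], [-0.015, -0.67, -0.742, 1.108], [0.0, 0.0, 0.0, 1.0]]
wrist [[374.4, 0.0, 284.9], [0.0, 374.4, 205.0], [0.0, 0.0, 1.0]] 0.000921236830030508 [[1.0, 0.001, -0.002, 0.6], [0.0, -0.959, -0.285, 0.073], [-0.002, 0.285, -0.959, 0.374], [0.0, 0.0, 0.0, 1.0]]
[-4.34019622e-04  7.07109717e-01  7.07103660e-01 -2.73010983e-04] [5.99919955e-01 3.04404323e-05 4.04101688e-01] 0.15
```

View pics/scene0.png

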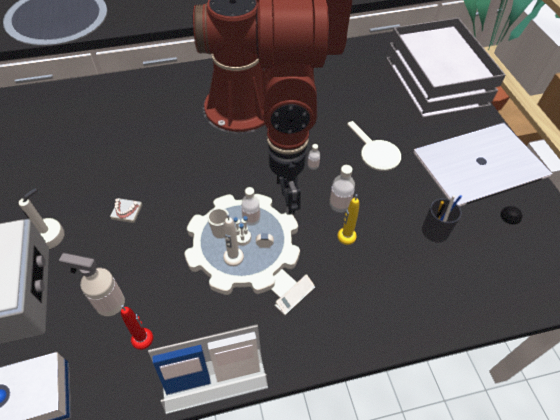

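View pics/side0.png

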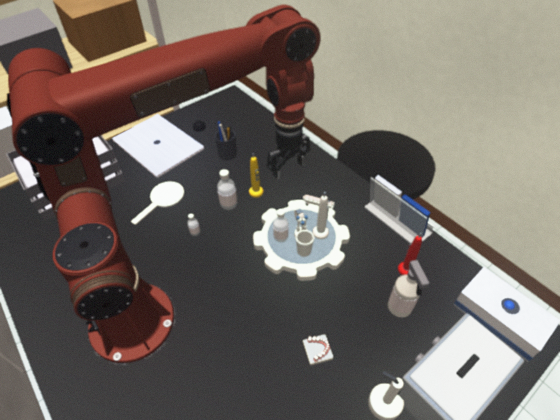

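The scene view shows the turntable near (242,242), the card holder near (295,293), and the toothbrush with its charger near (233,257). I'll rectify both views onto the top-face plane (z=54 mm).

```bash
python3 - <<'E'
from h import *
C=cam('scene')
print('centre',onz(C,(242,240),.054),'card',onz(C,(295,293),.018),'tb',onz(C,(233,260),.06))
out=[]
for n in('scene','side'):
    C=cam(n); im=cv2.imread(f'pics/{n}0.png')
    c=onz(cam('scene'),(242,240),.054); S=400;m=0.00125
    mx=np.zeros((S,S),np.float32);my=mx.copy()
    for i in range(S):
        for j in range(S):
            mx[i,j],my[i,j]=proj(C,[c[0]+(S/2-i)*m,c[1]+(S/2-j)*m,.054])
    out.append(cv2.remap(im,mx,my,cv2.INTER_LINEAR))
cv2.imwrite('pics/rect.png',np.hstack(out))
E
```

```text
centre [ 0.57266404 -0.10544422  0.054     ] card [ 0.73697696 -0.00367223  0.018     ] tb [ 0.62998992 -0.14016802  0.06      ]
```

View pics/rect.png

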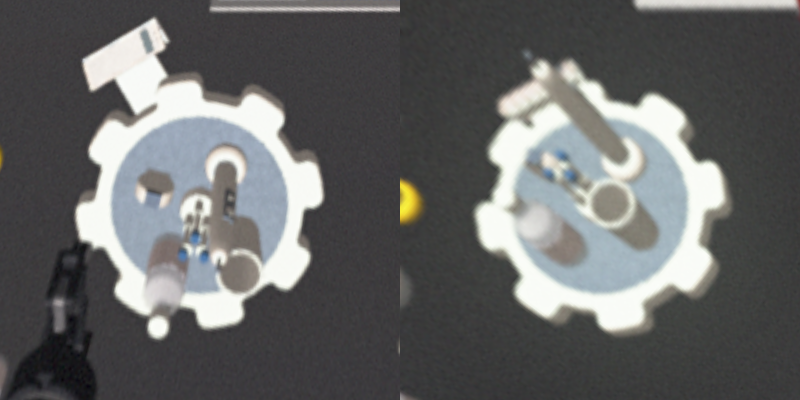

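```bash
cat >> h.py <<'E'
def rect(C,im,c,z,S=700,m=0.0007):
    i,j=np.mgrid[:S,:S]; P=np.stack([c[0]+(S/2-i)*m,c[1]+(S/2-j)*m,np.full((S,S),z)],-1)
    K,k1,M=C; q=(P-M[:3,3])@M[:3,:3]; s=q[...,:2]/q[...,2:]; s=s*(1+k1*(s**2).sum(-1,keepdims=True))
    return cv2.remap(im,(s[...,0]*K[0,0]+K[0,2]).astype(np.float32),(s[...,1]*K[1,1]+K[1,2]).astype(np.float32),cv2.INTER_LINEAR)
def topt(uv,c,S=700,m=0.0007): return np.array([c[0]+(S/2-uv[1])*m,c[1]+(S/2-uv[0])*m])
def blue(r):
    h=cv2.cvtColor(r,cv2.COLOR_BGR2HSV); return cv2.inRange(h,(95,40,70),(125,140,230))
def centre(C,im,c):
    r=rect(C,im,c,.054); m=cv2.morphologyEx(blue(r),cv2.MORPH_OPEN,np.ones((5,5)))
    cs=max(cv2.findContours(m,cv2.RETR_EXTERNAL,cv2.CHAIN_APPROX_NONE)[0],key=cv2.contourArea)
    p=np.array([topt(q[0],c) for q in cv2.convexHull(cs)]); e=np.array([topt(q[0],c) for q in cs])
    for _ in range(8):
        A=np.c_[2*e,np.ones(len(e))]; x=np.linalg.lstsq(A,(e**2).sum(1),rcond=None)[0]; rad=np.sqrt(x[2]+x[:2]@x[:2])
        d=np.hypot(*(e-x[:2]).T)-rad; e=e[abs(d)<max(.0015,np.percentile(abs(d),85))]
    return x[:2],rad,len(e)
def phase(C,im,c):
    r=rect(C,im,c,.054); g=r.min(2).astype(float); a=np.deg2rad(np.arange(0,360,.5)); v=0
    for R0 in(.140,.144,.148):
        x=350-R0*np.sin(a)/.0007; y=350-R0*np.cos(a)/.0007
        v=v+(cv2.remap(r.min(2),x.astype(np.float32)[None],y.astype(np.float32)[None],1)[0]>130)
    # keep the far (clean) half for edges is view dependent; use 8th harmonic
    return np.rad2deg(np.angle((v*np.exp(8j*a)).sum()))/8
E
python3 - <<'E'
from h import *
c=np.array([.572,-.105]);cc=[]
for n in('scene','side'):
    C=cam(n);im=cv2.imread(f'pics/{n}0.png'); x,rad,k=centre(C,im,c); print(n,x.round(4),rad.round(4),k); cc.append(x)
c=np.mean(cc,0)
tiles=[]
for n in('scene','side'):
    C=cam(n);im=cv2.imread(f'pics/{n}0.png'); print('phase',phase(C,im,c))
    r=rect(C,im,c,.018); i,j=np.mgrid[:700,:700]; px=(350-i)*.0007;py=(350-j)*.0007; rr=np.hypot(px,py);az=np.arctan2(py,px)
    m=((r.min(2)>130)&(rr>.165)&(rr<.26)&(abs(az-.55)<.6)).astype(np.uint8)
    nn,l,s,ce=cv2.connectedComponentsWithStats(m); k=1+np.argmax(s[1:,4]); p=topt(ce[k],c)-c
    box=cv2.minAreaRect(cv2.findContours((l==k).astype(np.uint8),0,2)[0][0])
    print('card',np.hypot(*p),np.arctan2(p[1],p[0]),box[1][0]*.0007,box[1][1]*.0007,box[2],s[k,4])
    t=[r[0:350,0:350]]
    o=proj(C,[c[0]+.05,c[1]-.02,.15]); u,v=(o+.5).astype(int); print('crop origin',u-45,v-60)
    t.append(cv2.resize(im[v-60:v+60,u-45:u+45],None,fx=3.4,fy=3.4)[:350])
    t=[np.vstack([q,np.zeros((350-q.shape[0],q.shape[1],3),np.uint8)]) for q in t]; tiles.append(np.hstack(t)[:,:640])
w=min(t.shape[1] for t in tiles)
cv2.imwrite('pics/t1.png',cv2.resize(np.vstack([t[:,:w] for t in tiles]),None,fx=.85,fy=.85))
E
```

```text
scene [ 0.6322 -0.091 ] 0.04 242
side [ 0.631  -0.0566] 0.0087 47
phase -20.557432914609524Traceback (most recent call last):
  File "<stdin>", line 11, in <module>
    return _wrapfunc(a, 'argmax', axis=axis, out=out, **kwds)
    return bound(*args, **kwds)
ValueError: attempt to get argmax of an empty sequence
```

```bash
python3 - <<'E'
import re
s=open('h.py').read()
a=s.index('def centre');b=s.index('def phase')
s=s[:a]+'''def centre(C,im,c):
    c=np.array(c,float)
    for _ in range(4):
        r=cv2.GaussianBlur(rect(C,im,c,.054),(5,5),0).min(2); rs=np.arange(.095,.125,.0005); e=[]
        for a in np.deg2rad(np.arange(0,360,2)):
            v=cv2.remap(r,(350-rs*np.sin(a)/.0007).astype(np.float32)[None],(350-rs*np.cos(a)/.0007).astype(np.float32)[None],1)[0].astype(float)
            g=v[6:]-v[:-6]; k=g.argmax()
            if g[k]>50: e.append(c+rs[k+3]*np.array([np.cos(a),np.sin(a)]))
        e=np.array(e)
        for _ in range(8):
            x=np.linalg.lstsq(np.c_[2*e,np.ones(len(e))],(e**2).sum(1),rcond=None)[0]; rad=np.sqrt(x[2]+x[:2]@x[:2])
            d=abs(np.hypot(*(e-x[:2]).T)-rad); e=e[d<max(.0012,np.percentile(d,88))]
        c=x[:2]
    return c,rad,len(e)
'''+s[b:]
open('h.py','w').write(s)
E
cat > m.py <<'E'
from h import *
import sys
tag=sys.argv[1]
c=np.array([.572,-.105]);cc=[]
for n in('scene','side'):
    C=cam(n);im=cv2.imread(f'pics/{n}{tag}.png'); x,rad,k=centre(C,im,c); print(n,x.round(4),rad.round(4),k); cc.append(x)
c=np.mean(cc,0)
tiles=[]
for n in('scene','side'):
    C=cam(n);im=cv2.imread(f'pics/{n}{tag}.png'); print('phase',phase(C,im,c))
    r=rect(C,im,c,.018); i,j=np.mgrid[:700,:700]; px=(350-i)*.0007;py=(350-j)*.0007; rr=np.hypot(px,py);az=np.arctan2(py,px)
    m=((r.min(2)>100)&(rr>.176)&(rr<.25)&(abs(az-.55)<.6)).astype(np.uint8)
    nn,l,s,ce=cv2.connectedComponentsWithStats(m); k=1+np.argmax(s[1:,4]); p=topt(ce[k],c)-c
    box=cv2.minAreaRect(cv2.findContours((l==k).astype(np.uint8),0,2)[0][0])
    print('card',np.hypot(*p),np.arctan2(p[1],p[0]),box[1][0]*.0007,box[1][1]*.0007,box[2],s[k,4])
    t=[r[0:350,0:350]]
    o=proj(C,[c[0]+.05,c[1]-.02,.15]); u,v=(o+.5).astype(int); print('crop origin',u-45,v-50)
    t.append(cv2.resize(im[v-50:v+50,u-45:u+45],None,fx=3.5,fy=3.5))
    tiles.append(np.hstack(t))
cv2.imwrite('pics/t%s.png'%tag,cv2.resize(np.vstack(tiles),None,fx=.85,fy=.85))
E
python3 m.py 0
```

```text
scene [ 0.5669 -0.1042] 0.1104 72Traceback (most recent call last):
  File "m.py", line 6, in <module>
    C=cam(n);im=cv2.imread(f'pics/{n}{tag}.png'); x,rad,k=centre(C,im,c); print(n,x.round(4),rad.round(4),k); cc.append(x)
                                                          ~~~~~~^^^^^^^^
  File "h.py", line 40, in centre
    x=np.linalg.lstsq(np.c_[2*e,np.ones(len(e))],(e**2).sum(1),rcond=None)[0]; rad=np.sqrt(x[2]+x[:2]@x[:2])
                                                 ~~~~~~~~~~^^^
    return umr_sum(a, axis, dtype, out, keepdims, initial, where)
numpy.exceptions.AxisError: axis 1 is out of bounds for array of dimension 1
```

```bash
sed -i 's/g\[k\]>50/g[k]>22/' h.py; python3 m.py 0
```

```text
scene [ 0.5667 -0.1042] 0.1104 143
side [ 0.5663 -0.1052] 0.1097 141
phase 11.01723482314316
card 0.19893491438864286 0.5242445573752866 0.04955837860107422 0.12265897827148438 59.676395416259766 10945
crop origin 191 185
phase 10.155260096439095
card 0.19038378321235228 0.5659731642958679 0.07411945343017579 0.17486484069824218 54.381507873535156 11962
crop origin 273 161
```

View pics/t0.png

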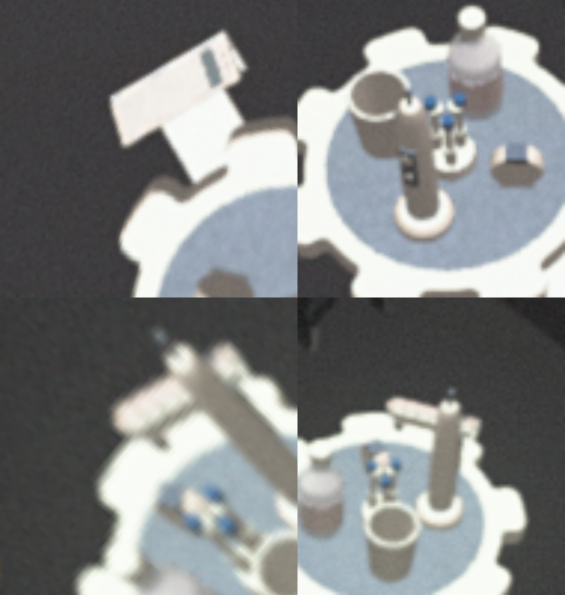

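The toothbrush pin tip is at about (229,217) in the scene view and (325,193) in the side view. The charger is at about (233.5,257) and (321,232). The front, card and phase values agree with the given sizes. Next I'll triangulate the toothbrush and check the obstacles.

```bash
cat >> h.py <<'E'
def tri(a,b):
    (o1,d1),(o2,d2)=ray(cam('scene'),a),ray(cam('side'),b); A=np.c_[d1,-d2]; t=np.linalg.lstsq(A,o2-o1,rcond=None)[0]
    p,q=o1+d1*t[0],o2+d2*t[1]; return (p+q)/2,np.linalg.norm(p-q)
E
python3 - <<'E'
from h import *
c=np.array([.5665,-.1047])
for nm,a,b in(('pin',(228.8,217.3),(324.9,192.8)),('charger',(233.5,256.9),(320.9,231.7)),('spraytop',(77,262),(416,268)),('pencup',(441,225),(227,150))):
    p,g=tri(a,b); d=p[:2]-c; print(nm,p.round(4),g.round(4),'r',np.hypot(*d).round(4),'az',np.rad2deg(np.arctan2(d[1],d[0])).round(1))
print('spraybase',onz(cam('scene'),(112,308),0),onz(cam('side'),(402,310),0),'jaw',onz(cam('scene'),(126,210),.015))
for a in(-101.9,-44): print(a,c+.142*np.array([np.cos(np.deg2rad(a)),np.sin(np.deg2rad(a))]))
print(bot.get_state()['clock'])
E
```

```text
pin [ 0.6232 -0.1367  0.2392] 0.001 r 0.0651 az -29.5
charger [ 0.6212 -0.1381  0.0589] 0.0021 r 0.0641 az -31.4
spraytop [ 0.6415 -0.4695  0.2134] 0.0105 r 0.3724 az -78.4
pencup [0.6372 0.4392 0.0205] 0.0112 r 0.5485 az 82.6
spraybase [ 6.58824867e-01 -4.58372822e-01 -2.22044605e-16] [ 0.64059431 -0.47637693  0.        ] jaw [ 0.37085373 -0.40377834  0.015     ]
-101.9 [ 0.53721901 -0.24364828]
-44 [ 0.66864625 -0.20334149]
0.15
```

Call:
play_rows(
  delta_pos=[
    [0, 0, -1],
    [0, 0, -1],
    [0, 0, 0],
    [0, 0, 0],
    [0, 0, 0],
    [0, 0, 0],
    [0, 0, 0],
    [0, 0, 0],
  ],
  angular=[
    [0, 0, -0.0833],
    [0, 0, -0.0833],
    [0, 0, -0.0833],
    [0, 0, -0.0833],
    [0, 0, -0.0833],
    [0, 0, -0.0833],
    [0, 0, -0.0833],
    [0, 0, -0.0833],
  ],
  claw=[-1, -1, -1, -1, -1, -1, -1, -1],
)

```text
clock: 0.95
position: [0.6, 0.0, 0.4444]
tool_rot: [-0.0, 0.256, 0.967, -0.0]
contact_force: [0.5, 0.7, -0.1]
grip_width: 0.0002
grip_force: 0.0
```

Call:
play_rows(
  delta_pos=[
    [0, 0, 0],
    [0, 0, 0],
    [0, 0, 0],
    [0, 0, 0],
    [0, 0, 0],
    [0, 0, 0],
    [0, 0, 0],
    [0, 0, 0],
  ],
  angular=[
    [0, 0, -0.0833],
    [0, 0, -0.0833],
    [0, 0, -0.0833],
    [0, 0, -0.0833],
    [0, 0, -0.0833],
    [0, 0, -0.0833],
    [0, 0, -0.0833],
    [0, 0, -0.0833],
  ],
  claw=[-1, -1, -1, -1, -1, -1, -1, -1],
)

```text
clock: 1.75
position: [0.6, 0.0, 0.4444]
tool_rot: [-0.0, -0.261, 0.965, 0.0]
contact_force: [-0.3, -0.5, -0.4]
grip_width: 0.0
grip_force: 0.0
```

Call:
play_rows(
  delta_pos=[
    [0, 0, 0],
    [0, 0, 0],
    [0, 0, 0],
    [0, 0, 0],
    [0, 0, 0],
    [0, 0, 0],
    [0, 0, 0],
    [0, 0, 0],
  ],
  angular=[
    [0, 0, -0.0833],
    [0, 0, -0.0833],
    [0, 0, -0.0833],
    [0, 0, -0.0833],
    [0, 0, -0.0833],
    [0, 0, -0.0833],
    [0, 0, -0.0833],
    [0, 0, -0.0833],
  ],
  claw=[-1, -1, -1, -1, -1, -1, -1, -1],
)

```text
clock: 2.55
position: [0.6, -0.0, 0.4444]
tool_rot: [0.0, 0.709, -0.706, -0.0]
contact_force: [-0.2, 1.1, 0.7]
grip_width: -0.0
grip_force: 0.0
```

Call:
play_rows(
  delta_pos=[
    [0.5, 0.8, 0],
    [0.5, 0.8, 0],
    [0.5, 0.8, 0],
    [0.5, 0.8, 0],
    [1, 0, 0],
    [1, 0, 0],
    [1, 0, 0],
    [1, 0, 0],
  ],
  angular=[
    [0, 0, 0],
    [0, 0, 0],
    [0, 0, 0],
    [0, 0, 0],
    [0, 0, 0],
    [0, 0, 0],
    [0, 0, 0],
    [0, 0, 0],
  ],
  claw=[-1, -1, -1, -1, -1, -1, -1, -1],
)

```text
clock: 3.35
position: [0.5357, -0.1207, 0.4445]
tool_rot: [-0.0, -0.707, 0.708, 0.0]
contact_force: [0.1, 0.7, -0.6]
grip_width: 0.0002
grip_force: 0.0
```

Call:
play_rows(
  delta_pos=[
    [1, 0, 0],
    [1, 0, 0],
    [1, 0, 0],
    [1, 0, 0],
    [1, 0, 0],
    [1, 0, 0],
    [0.45, 0, 0],
    [0, 0, 0],
  ],
  angular=[
    [0, 0, 0],
    [0, 0, 0],
    [0, 0, 0],
    [0, 0, 0],
    [0, 0, 0],
    [0, 0, 0],
    [0, 0, 0],
    [0, 0, 0],
  ],
  claw=[-1, -1, -1, -1, -1, -1, -1, -1],
)

```text
clock: 4.15
position: [0.5356, -0.2501, 0.4444]
tool_rot: [-0.0, -0.706, 0.708, 0.0]
contact_force: [-0.2, 0.3, -0.6]
grip_width: -0.0001
grip_force: 0.0
```

Call:
play_rows(
  delta_pos=[
    [0, 0, 1],
    [0, 0, 1],
    [0, 0, 1],
    [0, 0, 1],
    [0, 0, 1],
    [0, 0, 1],
    [0, 0, 1],
    [0, 0, 1],
  ],
  angular=[
    [0, 0, 0],
    [0, 0, 0],
    [0, 0, 0],
    [0, 0, 0],
    [0, 0, 0],
    [0, 0, 0],
    [0, 0, 0],
    [0, 0, 0],
  ],
  claw=[-1, -1, -1, -1, -1, -1, -1, -1],
)

```text
clock: 4.95
position: [0.5359, -0.248, 0.2842]
tool_rot: [0.0, -0.707, 0.707, -0.0]
contact_force: [0.3, -0.2, -0.4]
grip_width: -0.0005
grip_force: 0.0
```

```bash
python3 -c "
from h import *
_,a=snap('side','side1.png');_,b=snap('scene','scene1.png');s=bot.get_state();print(s['position'],np.round(s['qpos'],2))
f=lambda i,r,c,h=110,w=140:cv2.resize(i[r:r+h,c:c+w,::-1],(400,314))
cv2.imwrite('pics/c1.png',np.hstack([f(a,180,230),f(b,185,175)]))"
```

```text
[ 0.53500829 -0.24749484  0.28188397] [-0.66  0.09 -0.14  1.34  0.   -2.23]
```

View pics/c1.png

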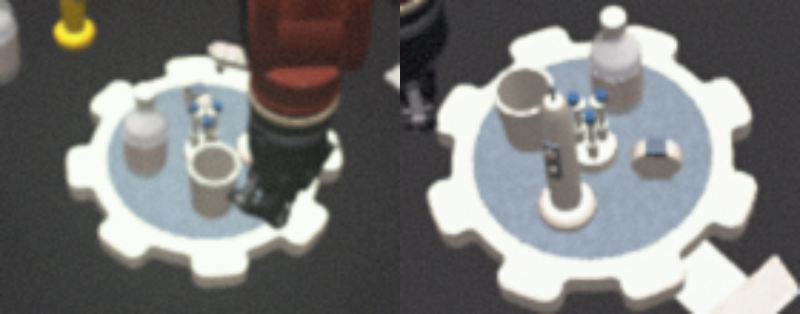

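The side tile shows the hand over the right rim, and the scene tile shows the tips outside the rim near the recess at about (440,145). I'll project the planned tip point to check it.

```bash
python3 -c "
from h import *
C=cam('scene')
for z in(.11,.041): 
  for n in('scene',):
    u=proj(C,[.535,-.2475,z]); print(z,u,(u-[175,185])*400/140+[400,0])
r=rect(C,cv2.imread('pics/scene1.png'),(.535,-.2475),.054)
im=r[250:450,250:450].copy(); cv2.rectangle(im,(84,79),(116,121),(0,0,255),1)  # world x up, y left
cv2.rectangle(im,(84,79),(116,121),(0,0,255),1)
cv2.imwrite('pics/c2.png',cv2.resize(im,(500,500)))"
```

```text
0.11 [183.174926   227.27423587] [423.35693144 120.78353105]
0.041 [187.1175141  241.64622951] [434.62146884 161.84637003]
```

View pics/c2.png

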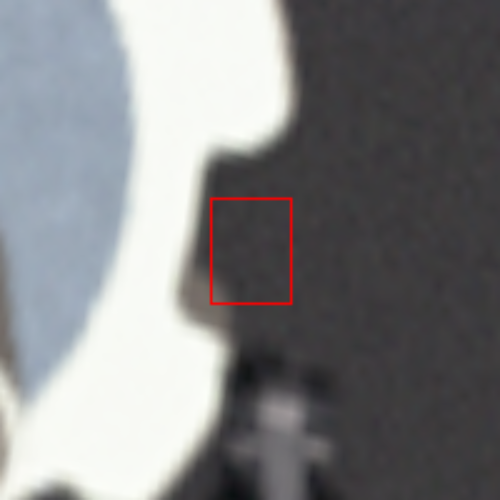

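The planned fingertip footprint (red) lies inside the recess, close to its lower and inner edges, so I'll shift it slightly forward and outward and then descend.

Call:
play_rows(
  delta_pos=[
    [0.2, -0.25, 0],
    [0, 0, 0.5],
    [0, 0, 0.8],
    [0, 0, 0.8],
    [0, 0, 0.8],
    [0, 0, 0.8],
    [0, 0, 0],
    [0, 0, 0],
  ],
  angular=[
    [0, 0, 0],
    [0, 0, 0],
    [0, 0, 0],
    [0, 0, 0],
    [0, 0, 0],
    [0, 0, 0],
    [0, 0, 0],
    [0, 0, 0],
  ],
  claw=[-1, -1, -1, -1, -1, -1, -1, -1],
)

```text
clock: 5.85
position: [0.5405, -0.2528, 0.2102]
tool_rot: [-0.0, -0.707, 0.708, 0.0]
contact_force: [-0.3, -0.4, 0.3]
grip_width: -0.0001
grip_force: 0.0
```

```bash
cat > arc.py <<'E'
from h import *
import sys
def arc(a1,n,yaw,rad=.148):
    s=bot.get_state();c=np.array([.5665,-.1047]);q=s['tool_rot'];M=R.from_quat([*q[1:],q[0]]).as_matrix()
    p=np.array(s['position'])[:2]; d=p-c; a0=np.rad2deg(np.arctan2(d[1],d[0])); r0=np.hypot(*d); x=np.arctan2(M[1,0],M[0,0]); rows=[];print('az',a0,'r',r0,'xaz',np.rad2deg(x))
    for k in range(1,n+1):
        a=np.deg2rad(a0+(a1-a0)*k/n); t=c+(r0+(rad-r0)*min(1,k/4))*np.array([np.cos(a),np.sin(a)]); D=t-p
        ux=np.array([np.cos(x),np.sin(x)]); uy=np.array([np.sin(x),-np.cos(x)])
        v=[round(float(D@ux)/.02,2),round(float(D@uy)/.02,2),0]; rows.append(v); p=p+.02*(v[0]*ux+v[1]*uy); x+=np.deg2rad(yaw/n)
    print(rows,'ang',-yaw/n/90)
arc(float(sys.argv[1]),int(sys.argv[2]),float(sys.argv[3]))
E
python3 arc.py -47 24 24
```

```text
az -99.94608427446897 r 0.1503485501960452 xaz -90.07164983296184
[[0.02, -0.29, 0], [0.0, -0.29, 0], [0.01, -0.29, 0], [-0.01, -0.28, 0], [0.02, -0.29, 0], [0.02, -0.28, 0], [0.0, -0.29, 0], [0.01, -0.28, 0], [-0.01, -0.29, 0], [-0.01, -0.28, 0], [-0.02, -0.29, 0], [-0.02, -0.28, 0], [-0.03, -0.28, 0], [-0.03, -0.29, 0], [-0.04, -0.28, 0], [-0.05, -0.28, 0], [-0.05, -0.28, 0], [-0.06, -0.28, 0], [-0.06, -0.28, 0], [-0.07, -0.27, 0], [-0.08, -0.28, 0], [-0.08, -0.27, 0], [-0.08, -0.27, 0], [-0.1, -0.27, 0]] ang -0.011111111111111112
```

Call:
play_rows(
  delta_pos=[
    [0.02, -0.29, 0],
    [0, -0.29, 0],
    [0.01, -0.29, 0],
    [-0.01, -0.28, 0],
    [0.02, -0.29, 0],
    [0.02, -0.28, 0],
    [0, -0.29, 0],
    [0.01, -0.28, 0],
  ],
  angular=[
    [0, 0, -0.0111],
    [0, 0, -0.0111],
    [0, 0, -0.0111],
    [0, 0, -0.0111],
    [0, 0, -0.0111],
    [0, 0, -0.0111],
    [0, 0, -0.0111],
    [0, 0, -0.0111],
  ],
  claw=[-1, -1, -1, -1, -1, -1, -1, -1],
)

```text
clock: 6.65
position: [0.5869, -0.2515, 0.2106]
tool_rot: [-0.0, 0.755, -0.656, -0.0]
contact_force: [-0.7, 0.9, -1.4]
grip_width: 0.0003
grip_force: 0.3
```

Call:
play_rows(
  delta_pos=[
    [-0.01, -0.29, 0],
    [-0.01, -0.28, 0],
    [-0.02, -0.29, 0],
    [-0.02, -0.28, 0],
    [-0.03, -0.28, 0],
    [-0.03, -0.29, 0],
    [-0.04, -0.28, 0],
    [-0.05, -0.28, 0],
  ],
  angular=[
    [0, 0, -0.0111],
    [0, 0, -0.0111],
    [0, 0, -0.0111],
    [0, 0, -0.0111],
    [0, 0, -0.0111],
    [0, 0, -0.0111],
    [0, 0, -0.0111],
    [0, 0, -0.0111],
  ],
  claw=[-1, -1, -1, -1, -1, -1, -1, -1],
)

```text
clock: 7.45
position: [0.6305, -0.2384, 0.2108]
tool_rot: [-0.0, 0.799, -0.602, 0.0]
contact_force: [0.2, 0.1, 0.4]
grip_width: -0.0005
grip_force: 0.2
```

```bash
python3 -c "
from h import *
c=np.array([.5665,-.1047]);s=bot.get_state()
C,im=snap('scene','scene2.png'); print(phase(C,im[:,:,::-1].copy(),c)); print(s['position'],s['qpos'][5],s['contact_force'])
"
```

```text
-2.1964409206058155
[ 0.63048193 -0.23836365  0.21077373] -2.4048745863410645 [0.19235708 0.09366021 0.37763279]
```

Call:
play_rows(
  delta_pos=[
    [-0.05, -0.28, 0],
    [-0.06, -0.28, 0],
    [-0.06, -0.28, 0],
    [-0.07, -0.27, 0],
    [-0.08, -0.28, 0],
    [-0.08, -0.27, 0],
    [-0.08, -0.27, 0],
    [-0.1, -0.27, 0],
  ],
  angular=[
    [0, 0, -0.0111],
    [0, 0, -0.0111],
    [0, 0, -0.0111],
    [0, 0, -0.0111],
    [0, 0, -0.0111],
    [0, 0, -0.0111],
    [0, 0, -0.0111],
    [0, 0, -0.0111],
  ],
  claw=[-1, -1, -1, -1, -1, -1, -1, -1],
)

```text
clock: 8.3
position: [0.6679, -0.2127, 0.2107]
tool_rot: [-0.0, 0.839, -0.545, 0.0]
contact_force: [-0.7, -0.5, -0.0]
grip_width: -0.0
grip_force: 0.2
```

```bash
python3 arc.py -39 5 4; python3 -c "
from h import *
c=np.array([.5665,-.1047]);s=bot.get_state()
C,im=snap('scene','scene3.png'); _,b=snap('side','side3.png');print(phase(C,im[:,:,::-1].copy(),c)); print(s['qpos'][5])
f=lambda i,r,c,h=130,w=165:cv2.resize(i[r:r+h,c:c+w,::-1],(400,315))
cv2.imwrite('pics/c3.png',np.hstack([f(b,170,225),f(im,180,165)]))"
```

```text
az -46.80604948869939 r 0.1481961362840581 xaz -66.01403095629485
[[-0.07, -0.19, 0], [-0.08, -0.19, 0], [-0.07, -0.18, 0], [-0.08, -0.19, 0], [-0.08, -0.18, 0]] ang -0.008888888888888889
15.927958999557228
-2.483736293362734
```

View pics/c3.png

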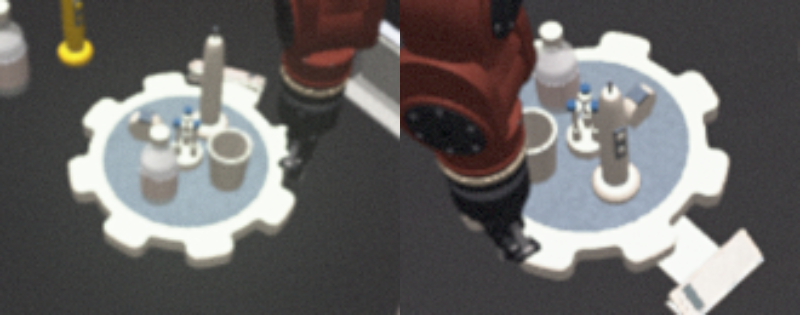

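Both views are clear. The toothbrush is swinging towards the front, and everything is still standing. I'll continue gently.

Call:
play_rows(
  delta_pos=[
    [-0.07, -0.19, 0],
    [-0.08, -0.19, 0],
    [-0.07, -0.18, 0],
    [-0.08, -0.19, 0],
    [-0.08, -0.18, 0],
    [0, 0, 0],
  ],
  angular=[
    [0, 0, -0.009],
    [0, 0, -0.009],
    [0, 0, -0.009],
    [0, 0, -0.009],
    [0, 0, -0.009],
    [0, 0, 0],
  ],
  claw=[-1, -1, -1, -1, -1, -1],
)

```text
clock: 9.0
position: [0.6814, -0.1977, 0.2108]
tool_rot: [-0.0, 0.857, -0.515, 0.0]
contact_force: [0.3, -1.3, -0.3]
grip_width: -0.0001
grip_force: 0.0
```

```bash
python3 arc.py -36.2 3 2; python3 -c "
from h import *
c=np.array([.5665,-.1047])
C,im=snap('scene','scene4.png'); D,b=snap('side','side4.png');print(phase(C,im[:,:,::-1].copy(),c),phase(D,b[:,:,::-1].copy(),c))
f=lambda i,r,c,h=90,w=114:cv2.resize(i[r:r+h,c:c+w,::-1],(400,316),interpolation=cv2.INTER_CUBIC)
cv2.imwrite('pics/c4.png',np.hstack([f(b,165,260),f(im,195,205)]))"
```

```text
az -38.98070359324721 r 0.14781950519694337 xaz -61.976102668279886
[[-0.05, -0.11, 0], [-0.04, -0.11, 0], [-0.05, -0.11, 0]] ang -0.007407407407407407
-21.09088958933118 -21.296653645894576
```

View pics/c4.png

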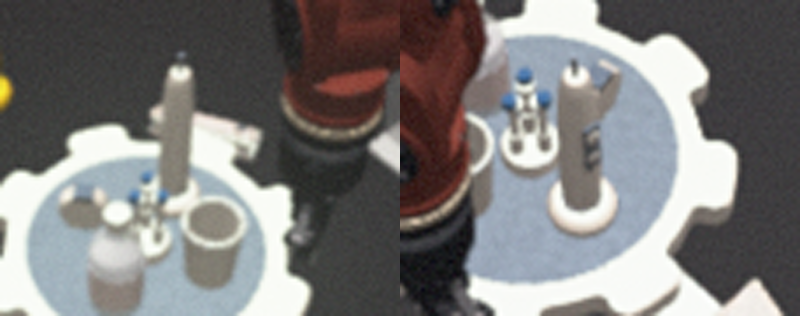

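```bash
python3 - <<'E'
from h import *
c=np.array([.5665,-.1047])
for nm,a,b in(('pin',(254.6,213.8),(311.3,181.2)),('charger',(257.2,253.4),(310.7,221.1))):
    p,g=tri(a,b); d=p[:2]-c; print(nm,p.round(4),g.round(4),np.hypot(*d).round(4),np.rad2deg(np.arctan2(d[1],d[0])).round(1))
# front check in newest scene: holder mask centroid at several heights
C=cam('scene');im=cv2.imread('pics/scene4.png')
for z in(.01,.018,.025):
    r=rect(C,im,c,z); i,j=np.mgrid[:700,:700]; px=(350-i)*.0007;py=(350-j)*.0007; rr=np.hypot(px,py);az=np.arctan2(py,px)
    m=((r.min(2)>100)&(rr>.17)&(abs(az-.55)<.6)).astype(np.uint8)
    m=cv2.morphologyEx(m,cv2.MORPH_OPEN,np.ones((15,15)))
    n,l,s,ce=cv2.connectedComponentsWithStats(m)
    k=1+np.argmax(s[1:,4]); (x,y),wh,ang=cv2.minAreaRect(cv2.findContours((l==k).astype(np.uint8),0,2)[0][0])
    for q in(ce[k],(x,y)):
        p=topt(q,c)-c; print(z,np.hypot(*p).round(4),np.rad2deg(np.arctan2(p[1],p[0])).round(1),np.array(wh)*.0007,ang)
E
```

```text
pin [ 0.6257 -0.0767  0.238 ] 0.0019 0.0655 25.3
charger [ 0.6261 -0.0795  0.057 ] 0.0085 0.0647 22.9
0.01 0.1957 30.9 [0.05220103 0.12364993] 59.74356460571289
0.01 0.194 31.4 [0.05220103 0.12364993] 59.74356460571289
0.018 0.1974 30.0 [0.05490023 0.12287462] 59.82648468017578
0.018 0.195 30.6 [0.05490023 0.12287462] 59.82648468017578
0.025 0.1989 29.3 [0.05742585 0.12181521] 59.84545135498047
0.025 0.1958 29.8 [0.05742585 0.12181521] 59.84545135498047
```

The pin triangulates to about 25°, while the turn angle implies about 28.5°; the target is about 30.2°. I'll back off, lift, and measure from close range with the wrist camera.

Call:
play_rows(
  delta_pos=[
    [0.15, 0.4, 0],
    [0, 0, -0.5],
    [0, 0, -1],
    [0, 0, -1],
    [0, 0, -1],
    [0, 0, -1],
    [0, 0, -1],
    [0, 0, -1],
  ],
  angular=[
    [0, 0, 0],
    [0, 0, 0],
    [0, 0, 0],
    [0, 0, 0],
    [0, 0, 0],
    [0, 0, 0],
    [0, 0, 0],
    [0, 0, 0],
  ],
  claw=[-1, -1, -1, -1, -1, -1, -1, -1],
)

```text
clock: 9.9
position: [0.6751, -0.2049, 0.3426]
tool_rot: [-0.0, 0.857, -0.516, 0.0]
contact_force: [0.3, -0.1, 0.2]
grip_width: -0.0002
grip_force: 0.0
```

Call:
play_rows(
  delta_pos=[
    [0, 0, -1],
    [0, 0, -1],
    [0, 0, -1],
    [0, 0, -1],
    [0, 0, -1],
    [0, 0, -1],
    [0, 0, 0],
    [0, 0, 0],
  ],
  angular=[
    [0, 0, 0],
    [0, 0, 0],
    [0, 0, 0],
    [0, 0, 0],
    [0, 0, 0],
    [0, 0, 0],
    [0, 0, 0],
    [0, 0, 0],
  ],
  claw=[-1, -1, -1, -1, -1, -1, -1, -1],
)

```text
clock: 10.7
position: [0.6753, -0.2048, 0.4612]
tool_rot: [-0.0, 0.857, -0.516, 0.001]
contact_force: [0.4, 0.4, -0.9]
grip_width: 0.0002
grip_force: 0.0
```

```bash
python3 -c "
from h import *
c=np.array([.5665,-.1047]);s=bot.get_state();print(s['position'],s['clock'])
C=cam('wrist',s);_,im=snap('wrist','wrist5.png');np.savez('w5.npz',K=C[0],k=C[1],M=C[2])
for a,r,z in((0,0,.054),(28,.065,.06),(28,.065,.246),(30.2,.198,.018)): print(a,r,z,proj(C,[c[0]+r*np.cos(np.deg2rad(a)),c[1]+r*np.sin(np.deg2rad(a)),z]).round(0))
snap('scene','scene5.png');snap('side','side5.png')"
```

```text
[ 0.67529993 -0.20483647  0.46123793] 10.7
0 0 0.054 [329. 290.]
28 0.065 0.06 [271. 292.]
28 0.065 0.246 [260. 442.]
30.2 0.198 0.018 [163. 281.]
```

View pics/wrist5.png

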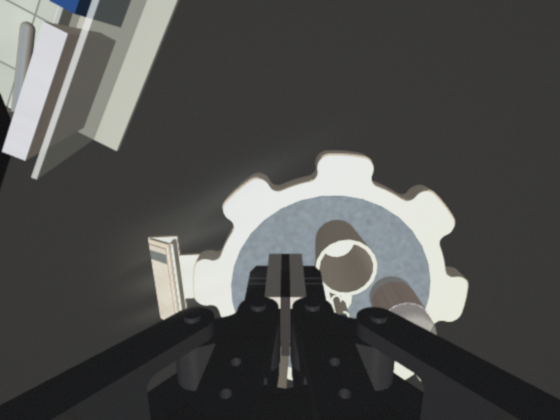

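The gripper hides the toothbrush; only the card (165,275), the rim and the tumbler show. I'll move the hand across so the display lies ahead of the camera.

Call:
play_rows(
  delta_pos=[
    [-0.96, -0.07, -0.2],
    [-0.96, -0.07, -0.2],
    [-0.96, -0.07, -0.2],
    [-0.96, -0.07, -0.2],
    [-0.96, -0.07, -0.2],
    [-0.96, -0.07, 0],
    [-0.96, -0.07, 0],
    [-0.96, -0.07, 0],
  ],
  angular=[
    [0, 0, 0],
    [0, 0, 0],
    [0, 0, 0],
    [0, 0, 0],
    [0, 0, 0],
    [0, 0, 0],
    [0, 0, 0],
    [0, 0, 0],
  ],
  claw=[-1, -1, -1, -1, -1, -1, -1, -1],
)

```text
clock: 11.65
position: [0.6128, -0.0629, 0.4797]
tool_rot: [0.0, 0.857, -0.515, -0.001]
contact_force: [-0.1, 0.4, -0.4]
grip_width: -0.0003
grip_force: 0.0
```

Call:
play_rows(
  delta_pos=[
    [-0.96, -0.07, 0],
    [-0.96, -0.07, 0],
    [-0.96, -0.07, 0],
    [-0.96, -0.07, 0],
    [-0.96, -0.07, 0],
    [-0.96, -0.07, 0],
    [-0.96, -0.07, 0],
    [0, 0, 0],
  ],
  angular=[
    [0, 0, 0],
    [0, 0, 0],
    [0, 0, 0],
    [0, 0, 0],
    [0, 0, 0],
    [0, 0, 0],
    [0, 0, 0],
    [0, 0, 0],
  ],
  claw=[-1, -1, -1, -1, -1, -1, -1, -1],
)

```text
clock: 12.45
position: [0.5579, 0.0621, 0.4812]
tool_rot: [-0.0, 0.858, -0.514, 0.0]
contact_force: [-0.5, -0.2, -0.7]
grip_width: -0.0001
grip_force: 0.0
```

```bash
python3 -c "
from h import *
snap('scene','scene6.png');snap('side','side6.png')
c=np.array([.5665,-.1047]);s=bot.get_state();print(s['position'],s['clock'])
C=cam('wrist',s);_,im=snap('wrist','wrist6.png');np.savez('w6.npz',K=C[0],k=C[1],M=C[2])
"
```

```text
[0.55878657 0.0602821  0.48085858] 12.55
```

View pics/wrist6.png

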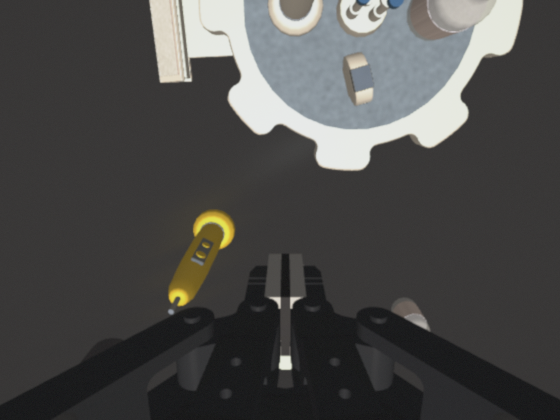

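The wrist view shows the charger at (296,5), cut by the image top, and the card holder at (172,40). A step of 90 mm forward will bring both fully into view. My viewing budget is used up, so from here I measure numerically.

Call:
play_rows(
  delta_pos=[
    [0.9, 0, 0],
    [0.9, 0, 0],
    [0.9, 0, 0],
    [0.9, 0, 0],
    [0.9, 0, 0],
    [0, 0, 0],
    [0, 0, 0],
  ],
  angular=[
    [0, 0, 0],
    [0, 0, 0],
    [0, 0, 0],
    [0, 0, 0],
    [0, 0, 0],
    [0, 0, 0],
    [0, 0, 0],
  ],
  claw=[-1, -1, -1, -1, -1, -1, -1],
)

```text
clock: 13.3
position: [0.6014, -0.0206, 0.4804]
tool_rot: [0.0, 0.857, -0.516, -0.0]
contact_force: [-0.2, 0.8, -0.7]
grip_width: 0.0001
grip_force: 0.0
```

```bash
cat > w.py <<'E'
from h import *
import sys
def fitc(e,n=8,t=.0008):
    for _ in range(n):
        x=np.linalg.lstsq(np.c_[2*e,np.ones(len(e))],(e**2).sum(1),rcond=None)[0]; r=np.sqrt(x[2]+x[:2]@x[:2]); d=abs(np.hypot(*(e-x[:2]).T)-r); e=e[d<max(t,np.percentile(d,88))]
    return x[:2],r,len(e)
azd=lambda p:np.rad2deg(np.arctan2(p[1],p[0])).round(1)
def main(f):
    s=bot.get_state();C=cam('wrist',s);_,im=snap('wrist',f);im=im[:,:,::-1].copy()
    c,rad,k=centre(C,im,(.5665,-.1047)); print('centre',c.round(4),rad.round(4),k,'phase',phase(C,im,c).round(2))
    for z in(.010,.018):
        r=rect(C,im,c,z); i,j=np.mgrid[:700,:700]; px=(350-i)*.0007;py=(350-j)*.0007; rr=np.hypot(px,py);az=np.arctan2(py,px)
        m=((r.min(2)>90)&(rr>.172)&(rr<.24)&(abs(az-.52)<.6)).astype(np.uint8); m=cv2.morphologyEx(m,cv2.MORPH_OPEN,np.ones((9,9)))
        n,l,st,ce=cv2.connectedComponentsWithStats(m); k=1+np.argmax(st[1:,4]); (x,y),wh,ang=cv2.minAreaRect(cv2.findContours((l==k).astype(np.uint8),0,2)[0][0])
        p=topt(ce[k],c)-c;q=topt((x,y),c)-c; print('card',z,np.hypot(*p).round(4),azd(p),azd(q),(np.array(wh)*.0007).round(3),round(ang,1))
    for z in(.054,.064):
        r=cv2.GaussianBlur(rect(C,im,c,z),(3,3),0); g0=np.array([.0575,.028]); best=None
        sat=cv2.cvtColor(r,cv2.COLOR_BGR2HSV)[...,1]
        for _ in range(6):
            e=[];rs=np.arange(.017,.038,.0005)
            for a in np.deg2rad(np.arange(0,360,4)):
                X=(350-(g0[1]+rs*np.sin(a))/.0007).astype(np.float32)[None];Y=(350-(g0[0]+rs*np.cos(a))/.0007).astype(np.float32)[None]
                v=cv2.remap(r[...,2],X,Y,1)[0].astype(float); g=v[:-5]-v[5:]; k=g.argmax()
                if g[k]>35: e.append(g0+(rs[k]+.00125)*np.array([np.cos(a),np.sin(a)]))
            g0,rad,k=fitc(np.array(e))
        print('charger',z,(g0+c).round(4),'rad',rad.round(4),k,'r',np.hypot(*g0).round(4),'az',azd(g0))
        print(proj(C,[*(c+g0),z]).round(0))
    print(s['clock'],s['position'])
main(sys.argv[1])
E
python3 w.py wrist7.png
```

```text
centre [ 0.5647 -0.1045] 0.1116 137 phase -21.02
card 0.01 0.1948 30.6 30.7 [0.045 0.116] 59.7
card 0.018 0.1931 30.4 30.6 [0.043 0.114] 59.6
charger 0.054 [ 0.6212 -0.0772] rad 0.0253 66 r 0.0628 az 25.7
[293. 106.]
charger 0.064 [ 0.6216 -0.0773] rad 0.0247 65 r 0.0631 az 25.5
[293. 106.]
13.3 [ 0.60141564 -0.0206225   0.4804471 ]
```

The fit is good: charger radius 25.3 mm, which matches the 26 mm expected, with its centre at 25.7°. The card holder is at 30.5°. About 4.8° remain, so I'll go back to the same recess.

Call:
play_rows(
  delta_pos=[
    [0.98, 0.1, 0],
    [0.98, 0.1, 0],
    [0.98, 0.1, 0],
    [0.98, 0.1, 0],
    [0.98, 0.1, 0],
    [0.98, 0.1, 0],
    [0.98, 0.1, 0],
    [0.98, 0.1, 0],
  ],
  angular=[
    [0, 0, 0],
    [0, 0, 0],
    [0, 0, 0],
    [0, 0, 0],
    [0, 0, 0],
    [0, 0, 0],
    [0, 0, 0],
    [0, 0, 0],
  ],
  claw=[-1, -1, -1, -1, -1, -1, -1, -1],
)

```text
clock: 14.15
position: [0.6608, -0.1669, 0.4808]
tool_rot: [0.0, 0.857, -0.515, 0.0]
contact_force: [0.5, 0.3, 0.4]
grip_width: 0.0
grip_force: 0.0
```

Call:
play_rows(
  delta_pos=[
    [0.98, 0.1, 0],
    [0.98, 0.1, 0],
    [0, 0, 0],
    [0, 0, 1],
    [0, 0, 1],
    [0, 0, 1],
    [0, 0, 1],
    [0, 0, 1],
  ],
  angular=[
    [0, 0, 0],
    [0, 0, 0],
    [0, 0, 0],
    [0, 0, 0],
    [0, 0, 0],
    [0, 0, 0],
    [0, 0, 0],
    [0, 0, 0],
  ],
  claw=[-1, -1, -1, -1, -1, -1, -1, -1],
)

```text
clock: 14.95
position: [0.6752, -0.2017, 0.3802]
tool_rot: [-0.0, 0.857, -0.515, 0.0]
contact_force: [0.5, -0.2, -0.4]
grip_width: 0.0001
grip_force: 0.0
```

Call:
play_rows(
  delta_pos=[
    [0.13, 0.07, 0.5],
    [0, 0, 1],
    [0, 0, 1],
    [0, 0, 1],
    [0, 0, 1],
    [0, 0, 1],
    [0, 0, 0.8],
    [0, 0, 0],
  ],
  angular=[
    [0, 0, 0],
    [0, 0, 0],
    [0, 0, 0],
    [0, 0, 0],
    [0, 0, 0],
    [0, 0, 0],
    [0, 0, 0],
    [0, 0, 0],
  ],
  claw=[-1, -1, -1, -1, -1, -1, -1, -1],
)

```text
clock: 15.75
position: [0.6746, -0.2049, 0.2523]
tool_rot: [0.0, 0.857, -0.515, -0.002]
contact_force: [-0.4, -0.0, -0.4]
grip_width: 0.0004
grip_force: 0.0
```

Call:
play_rows(
  delta_pos=[
    [0, 0, 0.7],
    [0, 0, 0.7],
    [0, 0, 0.7],
    [0, 0, 0],
  ],
  angular=[
    [0, 0, 0],
    [0, 0, 0],
    [0, 0, 0],
    [0, 0, 0],
  ],
  claw=[-1, -1, -1, -1],
)

```text
clock: 16.15
position: [0.6744, -0.2049, 0.2096]
tool_rot: [0.0, 0.857, -0.515, -0.002]
contact_force: [-0.3, 0.5, -0.6]
grip_width: 0.0002
grip_force: 0.0
```

```bash
python3 arc.py -34.2 7 2
```

```text
az -42.86826817401911 r 0.14726028427495189 xaz -62.048856831998464
[[-0.05, -0.15, 0], [-0.04, -0.16, 0], [-0.05, -0.15, 0], [-0.06, -0.15, 0], [-0.06, -0.14, 0], [-0.07, -0.15, 0], [-0.07, -0.14, 0]] ang -0.0031746031746031746
```

Call:
play_rows(
  delta_pos=[
    [-0.05, -0.15, 0],
    [-0.04, -0.16, 0],
    [-0.05, -0.15, 0],
    [-0.06, -0.15, 0],
    [-0.06, -0.14, 0],
    [-0.07, -0.15, 0],
    [-0.07, -0.14, 0],
    [0, 0, 0],
  ],
  angular=[
    [0, 0, -0.003],
    [0, 0, -0.003],
    [0, 0, -0.003],
    [0, 0, -0.003],
    [0, 0, -0.003],
    [0, 0, -0.003],
    [0, 0, -0.003],
    [0, 0, 0],
  ],
  claw=[-1, -1, -1, -1, -1, -1, -1, -1],
)

```text
clock: 16.95
position: [0.6899, -0.1878, 0.2127]
tool_rot: [-0.0, 0.866, -0.501, 0.0]
contact_force: [-0.5, -0.5, 0.3]
grip_width: -0.0002
grip_force: 0.0
```

```bash
python3 arc.py -34.2 1 0;python3 -c "
from h import *
c=np.array([.5665,-.1047])
for n in('scene','side'):
    C,im=snap(n,n+'8.png'); print(phase(C,im[:,:,::-1].copy(),c))"
```

```text
az -33.96403321923472 r 0.14880983879646242 xaz -60.11729625679031
[[0.0, 0.03, 0]] ang -0.0
-16.97025832637718
-17.37167699376
```

Call:
play_rows(
  delta_pos=[
    [0.18, 0.4, 0],
    [0, 0, -0.5],
    [0, 0, -1],
    [0, 0, -1],
    [0, 0, -1],
    [0, 0, -1],
    [0, 0, -1],
    [0, 0, -1],
  ],
  angular=[
    [0, 0, 0],
    [0, 0, 0],
    [0, 0, 0],
    [0, 0, 0],
    [0, 0, 0],
    [0, 0, 0],
    [0, 0, 0],
    [0, 0, 0],
  ],
  claw=[-1, -1, -1, -1, -1, -1, -1, -1],
)

```text
clock: 17.85
position: [0.6843, -0.1957, 0.3446]
tool_rot: [-0.0, 0.865, -0.501, 0.0]
contact_force: [0.0, 0.3, 0.8]
grip_width: 0.0001
grip_force: 0.0
```

Call:
play_rows(
  delta_pos=[
    [0, 0, -1],
    [0, 0, -1],
    [0, 0, -1],
    [0, 0, -1],
    [0, 0, -1],
    [0, 0, -1],
    [0, 0, -1],
    [0, 0, 0],
  ],
  angular=[
    [0, 0, 0],
    [0, 0, 0],
    [0, 0, 0],
    [0, 0, 0],
    [0, 0, 0],
    [0, 0, 0],
    [0, 0, 0],
    [0, 0, 0],
  ],
  claw=[-1, -1, -1, -1, -1, -1, -1, -1],
)

```text
clock: 18.65
position: [0.6842, -0.1956, 0.4869]
tool_rot: [-0.0, 0.865, -0.501, 0.003]
contact_force: [0.6, 0.2, 1.2]
grip_width: -0.0001
grip_force: 0.0
```

Call:
play_rows(
  delta_pos=[
    [-0.98, -0.1, 0],
    [-0.98, -0.1, 0],
    [-0.98, -0.1, 0],
    [-0.98, -0.1, 0],
    [-0.98, -0.1, 0],
    [-0.98, -0.1, 0],
    [-0.98, -0.1, 0],
    [-0.98, -0.1, 0],
  ],
  angular=[
    [0, 0, 0],
    [0, 0, 0],
    [0, 0, 0],
    [0, 0, 0],
    [0, 0, 0],
    [0, 0, 0],
    [0, 0, 0],
    [0, 0, 0],
  ],
  claw=[-1, -1, -1, -1, -1, -1, -1, -1],
)

```text
clock: 19.45
position: [0.6197, -0.0509, 0.4822]
tool_rot: [0.0, 0.865, -0.501, -0.0]
contact_force: [0.3, 0.4, -0.0]
grip_width: -0.0
grip_force: 0.0
```

Call:
play_rows(
  delta_pos=[
    [-0.98, -0.1, 0],
    [-0.98, -0.1, 0],
    [0, 0, 0],
    [0, 0, 0],
  ],
  angular=[
    [0, 0, 0],
    [0, 0, 0],
    [0, 0, 0],
    [0, 0, 0],
  ],
  claw=[-1, -1, -1, -1],
)

```text
clock: 19.85
position: [0.6042, -0.0155, 0.4825]
tool_rot: [0.0, 0.865, -0.501, 0.0]
contact_force: [-0.3, -0.6, 0.4]
grip_width: -0.0003
grip_force: 0.0
```

```bash
python3 w.py wrist9.png; python3 -c "
from h import *
for n in('scene','side'): snap(n,n+'9.png')"; python3 m.py 9 | grep -v crop
```

```text
centre [ 0.5646 -0.1045] 0.1116 136 phase -17.05
card 0.01 0.1949 30.5 30.7 [0.046 0.116] 59.6
card 0.018 0.1933 30.4 30.6 [0.043 0.114] 59.7
charger 0.054 [ 0.6183 -0.073 ] rad 0.0257 64 r 0.0623 az 30.4
[301. 109.]
charger 0.064 [ 0.619  -0.0731] rad 0.025 64 r 0.0628 az 30.0
[301. 109.]
19.85 [ 0.60420516 -0.01548372  0.48250434]
scene [ 0.5669 -0.1042] 0.1104 165
side [ 0.5661 -0.1052] 0.1097 147
phase -17.39958164251662
card 0.19896733814185624 0.5244591556751067 0.04966098709106445 0.12255637512207031 59.676395416259766 10955
phase -17.559899177891392
card 0.19897073484412242 0.565076936391152 0.07889305801391601 0.12472662506103516 60.482479095458984 11296
```

The toothbrush is now at about 30.2° and the front at about 30.4°, so it is centred. I'll move the hand well away and hand in.

Call:
play_rows(
  delta_pos=[
    [-1, 0, 0],
    [-1, 0, 0],
    [-1, 0, 0],
    [-1, 0, 0],
    [-1, 0, 0],
    [-1, 0, 0],
    [0, 0, 0],
    [0, 0, 0],
  ],
  angular=[
    [0, 0, 0],
    [0, 0, 0],
    [0, 0, 0],
    [0, 0, 0],
    [0, 0, 0],
    [0, 0, 0],
    [0, 0, 0],
    [0, 0, 0],
  ],
  claw=[-1, -1, -1, -1, -1, -1, -1, -1],
)

```text
clock: 20.8
position: [0.5444, 0.0892, 0.4829]
tool_rot: [-0.0, 0.866, -0.501, 0.0]
contact_force: [-0.3, -0.6, 0.2]
grip_width: 0.0001
grip_force: 0.0
```

```bash
python3 -c "
from plant import bot
print(bot.hand_in())"
```

```text
the job is handed in; nothing more can be done
None
```

I pushed the display round by its rim until the electric toothbrush stood at the front, measured within about 0.5° of the card holder's centre line, then moved the hand clear and handed the job in at about 21 s; no verdict came back.

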